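Set the burner's air wheel and put its cover on

TASK

Roll the ribbed thumbwheel on top of the grey air-regulator box with a fingertip until the black pointer is in line with the tall index tab (not the short, wide one), and let go of the wheel. Then pick up the sheet-metal cover by its handle and set it over the top of the regulator so that it sits fully down and square on the box's shoulder, and leave the other things on the bench where they are.

Things in the scene. Friction and masses are not known exactly. Their poses are not given: they have to be found in the camera images.
- unit: Grey air-regulator box, fixed to the bench, origin under its middle: x across, y along its long side, z up. Lower part 120 x 210 mm, 38 mm high (its top is the shoulder); upper part 90 x 180 mm, its flat top 62 mm above the bench. A cast-iron burner, 116 mm wide and 84 mm high, is fixed at the +y end, its axis 215 mm from the box's middle.
- wheel_top (a point): Top of the rim of the black ribbed thumbwheel in the box's top; axes as the box. Wheel 72 mm across, 18 mm wide, axle along x. Only 6 mm shows above two cheeks (each 10 mm wide, 80 mm long), so it cannot be pinched. A fingertip pressed lightly on it (3 to 15 N) and moved along y drags it round, taking about 1 N at the rim; it stays where left. It does not give downwards.
- wheel (a joint): Angle of the thumbwheel in rad, growing as its top rolls towards the box's +y. The pointer moves along +y by 16 mm per rad, so 4.4 mm for each 10 mm that the rim's top is dragged along +y (and likewise to -y), up to 50 mm either side of the middle.
- pointer_tip (a point): End of the nose of the small black pointer, on its middle line; axes as the box. It slides along the box's y on the flat top, on the -x side of the wheel. Block 12 mm wide, 8 mm high, with a 3 mm wide nose towards the tabs (-x).
- tall_tab_top (a point): Top middle of the tall index tab, a dark steel upright plate 5 mm wide along the box's y, 10 mm deep, 16 mm tall, fixed on a white strip on the flat top beside the pointer's path, left or right of the pointer; axes as the box. The pointer is set when it has the same y in this frame.
- short_tab_top (a point): Top middle of the other index tab, a dark steel plate 16 mm wide along y, 10 mm deep, only 5 mm tall; not the one to set to.
- cover_grip (a point): Middle of the handle bar of the loose sheet-metal cover (about 0.4 kg), an open-bottomed box 106 x 196 mm, 51 mm high, inside 100 x 190 x 48 mm. Black bar along the cover's y, 100 mm long, 16 wide, 14 high, its middle 76 mm above the cover's lower edge, 25 mm above its roof, open underneath between end posts. z up. Half a turn makes no difference.
- unit_seat (a point): Where the middle of the cover's handle bar lies when the cover is seated: over the box's middle, 114 mm above the bench; axes as the box, the bar along y. The cover goes over the box's upper part with 5 mm play all round, and its lower edge rests on the shoulder.
- spare_ring: Bystander: dark cast burner ring lying flat, 120 mm across, 18 mm high, origin under its centre.
- spray: Bystander: white bottle, 54 mm across, 150 mm high, origin under its centre.
- screwdriver: Bystander: screwdriver 200 mm long, lying.
- knob: Bystander: black hob control knob 48 mm across, 34 mm high, origin under its centre.
Things that resemble listed ones, but are neither listed nor needed, are in the scene too. What is meant by the part that bears cover_grip is not yellow, and is the smaller of those in its own colour.

How it is judged:
By the outcome, as a careful person would: the job done as asked, in the order asked, and still so for the second after the job is handed in, with the robot touching nothing.
It also fails if it takes over 64 s, if anything falls off the work surface, if the arm or the gripper's body presses on something with over 40 N, if the wrist force passes 120 N, or if a joint passes its speed limit or range.

ROBOT

A 7-joint arm with a two-finger parallel gripper is mounted at the origin on the work surface. World frame = base frame: x ahead of the robot, y to its left, z up, the work surface at z = 0. Lengths are in mm, angles in rad, forces in N, time in s.
With the tool pointing down it reaches from about 400 to 875 mm from the base axis. Payload 4.4 kg.
Tool frame: the origin (TCP) lies at the very end of the fingers, on their centre line; the grasp point (between the pads) lies 19 mm behind it; z points along the fingers, y is the line along which they close (so a half turn about z gives the same grasp; the last joint's range is limited). The gripper opens to 85 mm and grips with 20 to 120 N. Pads are 22 mm wide; open, the fingers measure 114 mm over their backs; the gripper's body (76 mm by 85 mm) begins 54 mm behind the grasp point. The pads swing forward as they close: fully open they stand 13 mm farther back than shut.
Start: joints at [-1.222, 0.628, 0.038, 1.517, -0.027, 0.996, -0.02], TCP at [261.933, 594.902, 231.313] pointing down, gripper open.
Joint ranges: [-3.06, 3.06], [-0.37, 2.12], [-1.25, 1.32], [0.18, 2.47], [-1.1, 4.24], [0.23, 1.98], [-2.94, 2.94]. Speed limits (rad/s): [2.57, 2.57, 3.14, 3.14, 3.14, 3.14, 3.14].

INTERFACE

Orientations are given as [roll, pitch, yaw] about the fixed x, y, z axes, in that order (R = Rz(yaw) Ry(pitch) Rx(roll)).
In Python, from cell import read_state, get_image, camera_info, finish_job gives the robot as it stands.
- The arm moves only by the tool play_rows, never from a script. Its argument "deltas" is one flat list of numbers, 7 for each row, row after row: the shift along the tool's x, y, z in mm, then the turn, a rotation vector about the tool's x, y, z in rad, then the opening, from 0 (shut) to 1 (fully open). In form: [dx, dy, dz, ax, ay, az, grip, dx, dy, dz, ax, ay, az, grip, ...]. A call has 1 to 10 rows; each row is the pose to reach, as a shift and turn from the pose commanded when the call began, along the tool's axes at that moment; what a row does not reach only later rows make up. A row lasts 1/8 s, in which the tool goes at most 62.5 mm and 10.7 degrees, less where a joint would pass 70% of its speed; a pose out of reach is approached as far as the arm can. A call with a gripper value outside its range is refused whole. The fingers move at their own pace and stop on an object; the grip force is fixed at half the most. Time passes only in rows, so rows that repeat a pose let the fingers close. It gives the time, the measured TCP pose, the force, the opening and the grip force at its end, in the units of the state.
- read_state(): the state, without advancing time (a new reading comes with each control period).
- get_image(name): name is "scene" or "top" or "wrist"; returns the picture (400x640x3 uint8, red, green, blue); there is no depth.
- camera_info(name): a dict with "fx", "fy", "cx", "cy" (pixels), "T" (4x4, takes a point from camera to world coordinates). Camera axes: x right, y down, z forward; pixel columns grow to the right and rows downward; lengths in mm; the calibration is good to about 2 mm. A picture is of the moment at which its call begins: read the wrist's pose just before it. camera_info takes no time and is no camera call; for the wrist camera it gives the pose at the moment of the call.
- finish_job(): hands the job in; it is judged then, once.
The state is a dict: "clock": time; "qpos": joint angles; "qd": joint speeds; "tau": joint torques, N m; "eef_pos": TCP position; "tool_rot": TCP orientation; "force": force on the tool from outside, world axes, zero at the start; "torque": the same for the moment, N m; "width": finger opening in mm; "gripper_force": force on a finger pad.
Only numpy, scipy, OpenCV 4.12 (cv2) and the standard library are available. Lean on these libraries where they do the work, as an engineer would, in place of code of your own. Each camera call takes 0.05 s, during which the arm holds its last target. There are 200 camera calls.

## Working session

There is one attempt and no reset: what is moved stays moved. The work goes in short steps, Python scripts to look and compute and a tool call to move; the robot and the scene stay as the last step left them, time stands still between calls to the robot, and variables do not carry over. Pictures are saved under pics/ and viewed, at most 10 in all, crops included, and the job is handed in when it is done.

Besides the shell and the picture viewer there is one more tool, called after ">>>" in YAML: its name, and indented under it one key for each argument. play_rows: Moves the arm, as the interface text tells. Its arguments: {"type":"object","properties":{"deltas":{"type":"array"}},"required":["deltas"]}

```bash
mkdir -p pics
cat > h.py <<'E'
import numpy as np, cv2
from cell import *
def snap(n,f):
    ci=camera_info(n); im=get_image(n)[:,:,::-1].copy(); cv2.imwrite('pics/'+f,im); np.savez('pics/'+f+'.npz',im=im,**{k:np.array(ci[k]) for k in ci}); return im,ci
def load(f):
    d=np.load('pics/'+f+'.npz'); return d['im'],{k:d[k] for k in d if k!='im'}
def ray(ci,u,v):
    T=np.array(ci['T']); d=T[:3,:3]@np.array([(u-ci['cx'])/ci['fx'],(v-ci['cy'])/ci['fy'],1.]); return T[:3,3],d
def at(ci,u,v,z):
    o,d=ray(ci,u,v); return o+d*(z-o[2])/d[2]
def proj(ci,p):
    T=np.array(ci['T']); q=T[:3,:3].T@(np.array(p)-T[:3,3]); return np.array([ci['fx']*q[0]/q[2]+ci['cx'],ci['fy']*q[1]/q[2]+ci['cy']])
E
python3 - <<'E'
from h import *
for n in('scene','top'):
    im,ci=snap(n,n+'0.png'); print(n,ci['fx'],np.round(ci['T'],3).tolist())
print(read_state())
E
```

```text
scene 382.1355183599383 [[-0.531, 0.575, -0.622, 1110.793], [0.847, 0.365, -0.386, 220.534], [0.005, -0.732, -0.681, 745.199], [0.0, 0.0, 0.0, 1.0]]
top 510.01633172027084 [[-0.016, -0.989, 0.15, 278.244], [-1.0, 0.014, -0.016, -144.913], [0.013, -0.15, -0.989, 1721.633], [0.0, 0.0, 0.0, 1.0]]
{'clock': 0.1, 'qpos': array([-1.22180267,  0.62922719,  0.03844057,  1.51826836, -0.02700745,
        0.99627937, -0.02000961]), 'qd': array([ 1.39291454e-04, -1.57638095e-03, -6.90683595e-04, -3.13602858e-03,
        4.55927669e-04,  5.31264522e-04,  4.67496181e-05]), 'tau': array([ 3.11401105e-03, -5.64527607e+01,  1.23018421e+00, -1.93972796e+01,
        1.11648950e-02,  5.40347464e-03, -3.12052600e-05]), 'eef_pos': array([261.69626849, 594.3899819 , 230.49797569]), 'tool_rot': array([-3.13992803e+00,  6.45422011e-06,  2.72678871e+00]), 'force': array([ 0.07110389, -0.02112592, -0.15283373]), 'torque': array([ 0.00115135, -0.0367963 ,  0.02297693]), 'gripper_force': 0.0, 'width': 85.65001376726234}
```

View pics/scene0.png

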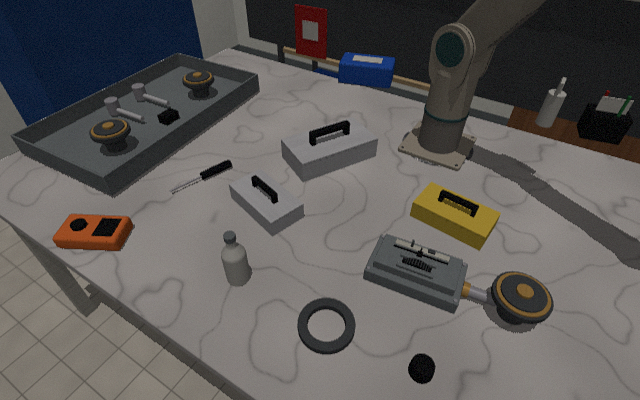

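View pics/top0.png

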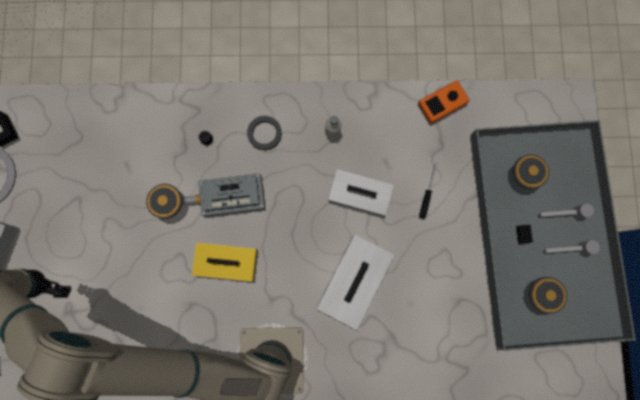

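The top view shows three covers: yellow at (224,262), a large pale one at (357,282) and a small pale one at (361,193), which is also at (267,200) in the scene view. The small pale one fits, being not yellow and the smaller of its colour. The box is at (232,195) with its burner at (165,200), which is towards world +y.

Run:
```python
from h import *
im,ci=load('top0.png'); s,cs=load('scene0.png')
a=cv2.resize(im[160:330,140:400],None,fx=3,fy=3,interpolation=cv2.INTER_CUBIC)
cv2.imwrite('pics/crop1.png',cv2.convertScaleAbs(a,alpha=1.4))
hsv=cv2.cvtColor(im,cv2.COLOR_BGR2HSV)
m=((hsv[...,2]<60)*255).astype(np.uint8)
for nm,(x0,y0,x1,y1),z in(('small',(340,178,385,208),71),('large',(335,255,380,310),71),('yel',(200,250,250,275),71)):
    mm=np.zeros_like(m); mm[y0:y1,x0:x1]=m[y0:y1,x0:x1]
    c=max(cv2.findContours(mm,0,2)[0],key=cv2.contourArea); r=cv2.minAreaRect(c); b=cv2.boxPoints(r)
    P=np.array([at(ci,u,v,83)[:2] for u,v in b]); e=np.diff(np.vstack([P,P[:1]]),axis=0); print(nm,r,P.mean(0).round(1),np.linalg.norm(e,axis=1).round(),np.arctan2(e[:,1],e[:,0]).round(3))
```

```text
small ((361.2232971191406, 191.2025146484375), (27.733362197875977, 4.27556037902832), 15.64224624633789) [ 536.4 -298.3] [14. 90. 14. 90.] [-0.293 -1.862  2.841  1.28 ]
large ((356.1000061035156, 281.8000183105469), (5.366562843322754, 41.59086227416992), 26.56505012512207) [ 246.2 -274.2] [131.  17. 131.  17.] [-0.493 -2.049  2.647  1.097]
yel ((222.4604034423828, 261.89605712890625), (29.35359764099121, 3.2836227416992188), 5.710593223571777) [315.1 149.4] [10. 93. 10. 93.] [-0.083 -1.685  3.05   1.456]
```

View pics/crop1.png

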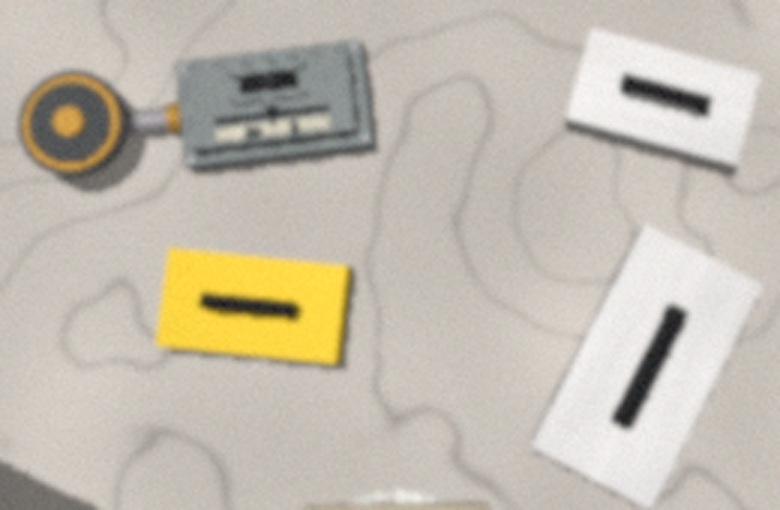

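The crop confirms the small pale cover: its handle at (666,95) measures about 90 x 14 mm, against 131 mm for the big one. Next I'll work out the rough box pose and the wrist camera mount, then move over the box.

```bash
cat >> h.py <<'E'
from scipy.spatial.transform import Rotation as Ro
def R(): return Ro.from_euler('xyz',read_state()['tool_rot']).as_matrix()
def go(x,y,z,phi,pos=None):
    "tool delta to reach TCP x,y,z, pointing down, tool y at world angle phi"
    s=read_state(); A=R(); B=Ro.from_euler('xyz',[np.pi,0,phi+np.pi/2]).as_matrix()
    print('shift',(A.T@(np.array([x,y,z])-s['eef_pos'])).round(1),'turn',Ro.from_matrix(A.T@B).as_rotvec().round(4))
E
python3 - <<'E'
from h import *
im,ci=load('top0.png')
P=[at(ci,140+u/3,160+v/3,z)[:2] for u,v,z in((178,62,38),(362,40,38),(375,150,38),(190,170,38))]
print(np.round(P,0).tolist(),np.mean(P,0)); b=at(ci,140+68/3,160+122/3,84);print(b)
w=camera_info('wrist'); s=read_state(); A=R(); T=np.array(w['T']); print(w['fx'],w['cx'],(A.T@T[:3,:3]).round(3).tolist(),A.T@(T[:3,3]-s['eef_pos']))
c=np.mean(P,0); go(c[0],c[1],300,0.1)
E
```

```text
[[587.0, 238.0], [609.0, 34.0], [485.0, 19.0], [466.0, 223.0]] [536.45362711 128.26611614]
[514.22910306 344.33472051  84.        ]
288.56162654054646 319.34443531727896 [[-0.001, -0.951, -0.311], [1.0, -0.001, -0.0], [-0.0, -0.311, 0.951]] [ 8.02596991e+01 -1.24296071e-01 -1.43090533e+02]
shift [-439.3 -316.   -69. ] turn [-1.500e-03  9.000e-04  1.056e+00]
```

>>> play_rows:
  deltas: [-459, -351, 30, 0, 0, 1.056, 0, -459, -351, 30, 0, 0, 1.056, 0, -459, -351, 30, 0, 0, 1.056, 0, -459, -351, 30, 0, 0, 1.056, 0, -459, -351, 30, 0, 0, 1.056, 0, -459, -351, 30, 0, 0, 1.056, 0, -459, -351, 30, 0, 0, 1.056, 0, -459, -351, 30, 0, 0, 1.056, 0, -459, -351, 30, 0, 0, 1.056, 0, -459, -351, 30, 0, 0, 1.056, 0]

```text
clock: 1.35
eef_pos: [542.0, 83.2, 201.1]
tool_rot: [3.141, 0.003, 1.663]
force: [-0.3, 1.2, 0.3]
width: -0.0
gripper_force: 0.0
```

Run:
```python
from h import *
im,ci=snap('wrist','w1.png'); print(read_state()['eef_pos'],read_state()['qpos'].round(2))
cv2.imwrite('pics/w1v.png',cv2.convertScaleAbs(im,alpha=1.4))
```

```text
[542.15058507  83.46503727 201.03054723] [-0.42  0.54  0.32  1.84 -0.22  0.79  0.11]
```

View pics/w1v.png

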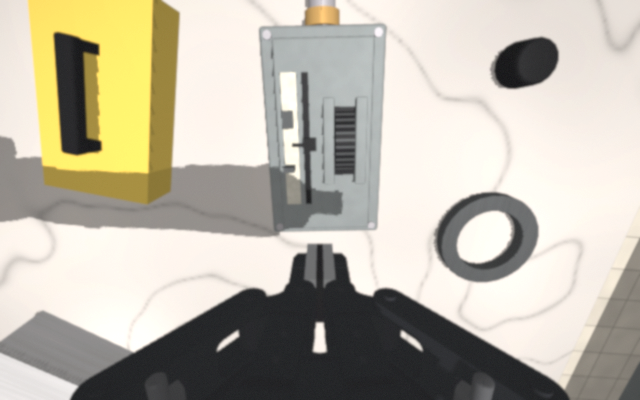

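The close view shows the box, with the wheel at (345,140) and the pointer at (308,144). One tab on the strip is wide at (287,119); the other is narrow at (289,168) and looks like the tall one. I'll enlarge to confirm and measure.

Run:
```python
from h import *
im,ci=load('w1.png')
a=cv2.resize(im[15:240,255:390],None,fx=4.4,fy=2.6,interpolation=cv2.INTER_CUBIC)
a=cv2.resize(im[60:215,265:385],None,fx=3.8,fy=3.8,interpolation=cv2.INTER_CUBIC)
cv2.imwrite('pics/w1c.png',cv2.convertScaleAbs(a,alpha=1.5))
```

```text
(no output)
```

View pics/w1c.png

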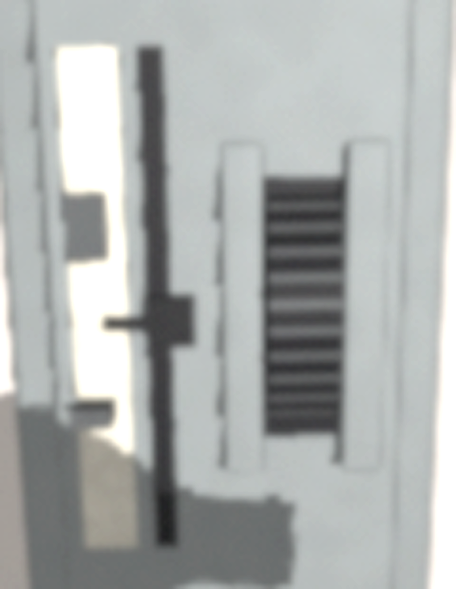

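```bash
cat >> h.py <<'E'
def boxpose(im,ci,rows,cols):
    """fit shoulder silhouette (z 38): left/right edges over image rows, top edge over cols"""
    g=cv2.GaussianBlur(cv2.cvtColor(im,cv2.COLOR_BGR2GRAY),(3,3),0).astype(float)
    return g
E
python3 - <<'E'
from h import *
im,ci=load('w1.png')
g=cv2.GaussianBlur(cv2.cvtColor(im,cv2.COLOR_BGR2GRAY),(3,3),0).astype(float)
def sub(p,lo,sgn):
    d=sgn*np.diff(p); k=int(d.argmax()); w=d[max(k-1,0):k+2]; return lo+k+.5+((w[2]-w[0])/(2*(2*w[1]-w[0]-w[2])) if len(w)==3 else 0)
def line(P): 
    P=np.array(P); c=np.median(P,0); 
    vx,vy,x,y=cv2.fitLine(P.astype(np.float32),cv2.DIST_HUBER,0,.01,.01).ravel(); return np.array([vx,vy]),np.array([x,y])
L=[at(ci,sub(g[v,255:270+(v>120)*6],255,-1),v,38)[:2] for v in range(40,150,4)]
Rr=[at(ci,sub(g[v,372:392],372,1),v,38)[:2] for v in range(40,215,4)]
T=[at(ci,u,sub(g[18:34,u],18,-1),38)[:2] for u in list(range(272,300,3))+list(range(345,376,3))]
B=[at(ci,u,sub(g[222:238,u],222,1),38)[:2] for u in range(330,372,3)]
ls=[line(p) for p in(L,Rr,T,B)]
for n,l in zip('LRTB',ls): print(n,l[1].round(1),np.arctan2(l[0][1],l[0][0]).round(4))
d=ls[1][0]*np.sign(ls[1][0][1]); yaw=np.arctan2(-d[0],d[1]); ex=np.array([np.cos(yaw),np.sin(yaw)]);ey=np.array([-ex[1],ex[0]])
print('yaw',yaw,'width',(ls[1][1]-ls[0][1])@ex,'len',(ls[2][1]-ls[3][1])@ey)
c=ex*((ls[1][1]+ls[0][1])@ex/2)+ey*((ls[2][1]+ls[3][1])@ey/2); print('centre',c)
for n,u,v,z in(('nose',105,323,66),('tall',92,416,78),('short',86,228,67),('wheelL-top',305,178,78),('wheel',305,306,80),('chA',242,143,74),('chB',242,468,74),('chC',365,143,74),('chD',365,468,74)):
    p=at(ci,265+u/3.8,60+v/3.8,z)[:2]-c; print(n,p@ex,p@ey)
E
```

```text
L [477.3 168.6] -1.4598
R [597.4 170.4] -1.4597
T [530.7 235.7] 0.1109
B [581.2  31.5] 0.1108
yaw 0.11110123 width 119.538155 len 208.56136
centre [541.526   131.97195]
nose -30.043712524970854 -2.488729220475899
tall -33.2274438738467 -23.5846852186711
short -33.46775585557784 20.555362216700576
wheelL-top 18.74164440487974 31.10156480544355
wheel 18.81851529359903 2.282157298266164
chA 4.424037092764592 39.08442704790488
chB 3.704805698699158 -38.55570223573518
chC 32.92593365395348 38.53322457524621
chD 34.92812069798945 -39.171967706475456
```

The narrow tab at crop (91,412) shows a tall side face, so it is the tall one, at y ≈ -23.5. The wide, thin one at (86,228) is the short tab. The pointer is at y ≈ -2.5, so I need about -21 mm of pointer travel, or -48 mm at the rim, in three strokes. I'll move over the wheel first.

```bash
python3 -c "
from h import *
go(559.3,144,90,.111)"
```

```text
shift [ 59.   22.6 110.9] turn [ 0.0006  0.0027 -0.0178]
```

>>> play_rows:
  deltas: [59, 22.6, 60, 0, 0.003, -0.018, 0, 59, 22.6, 100, 0, 0.003, -0.018, 0, 59, 22.6, 111, 0, 0.003, -0.018, 0, 59, 22.6, 111, 0, 0.003, -0.018, 0, 59, 22.6, 111, 0, 0.003, -0.018, 0]

```text
clock: 2.02
eef_pos: [558.4, 149.0, 92.4]
tool_rot: [3.138, -0.003, 1.688]
force: [-0.1, -0.8, -0.1]
width: -0.3
gripper_force: 0.0
```

>>> play_rows:
  deltas: [0, 0, 4, 0, 0, 0, 0, 0, 0, 8, 0, 0, 0, 0, 0, 0, 10, 0, 0, 0, 0, 0, 0, 12, 0, 0, 0, 0, 0, 0, 13, 0, 0, 0, 0, 0, 0, 13, 0, 0, 0, 0]

```text
clock: 2.78
eef_pos: [557.1, 149.6, 77.2]
tool_rot: [-3.141, -0.003, 1.689]
force: [0.7, -0.9, -0.0]
width: 0.1
gripper_force: 0.0
```

>>> play_rows:
  deltas: [-6, 1.5, 1, 0, 0, 0, 0, -6, 1.5, 2, 0, 0, 0, 0, -6, 1.5, 3, 0, 0, 0, 0, -6, 1.5, 3, 0, 0, 0, 0]

```text
clock: 3.28
eef_pos: [559.9, 143.7, 75.7]
tool_rot: [3.14, -0.004, 1.688]
force: [-3.5, -0.9, 11.6]
width: -0.5
gripper_force: 5.6
```

>>> play_rows:
  deltas: [0, 0, 0.7, 0, 0, 0, 0, 0, 0, 1.5, 0, 0, 0, 0, 0, 0, 1.5, 0, 0, 0, 0]

```text
clock: 3.65
eef_pos: [559.8, 144.6, 75.4]
tool_rot: [3.14, -0.005, 1.689]
force: [-5.2, 0.2, 19.4]
width: -0.1
gripper_force: 10.3
```

>>> play_rows:
  deltas: [0, 0, -1.7, 0, 0, 0, 0, -2, 0, -1.7, 0, 0, 0, 0, -5, 0, -1.7, 0, 0, 0, 0, -8, 0, -1.7, 0, 0, 0, 0, -11, 0, -1.7, 0, 0, 0, 0, -14, 0, -1.7, 0, 0, 0, 0, -17, 0, -1.7, 0, 0, 0, 0, -19, 0, -1.7, 0, 0, 0, 0, -19, 0, -1.7, 0, 0, 0, 0]

```text
clock: 4.78
eef_pos: [562.0, 124.5, 75.7]
tool_rot: [3.141, -0.003, 1.688]
force: [-3.7, -1.5, 11.1]
width: -0.6
gripper_force: 5.8
```

>>> play_rows:
  deltas: [0, 0, -8, 0, 0, 0, 0, 0, 0, -16, 0, 0, 0, 0, 0, 0, -16, 0, 0, 0, 0]

```text
clock: 5.15
eef_pos: [562.1, 125.0, 91.0]
tool_rot: [3.14, -0.003, 1.689]
force: [-0.4, 0.8, -1.2]
width: 0.6
gripper_force: 0.0
```

Run:
```python
from h import *
im,ci=snap('wrist','w2.png'); print(read_state()['eef_pos'],read_state()['force'])
a=cv2.resize(im[0:400,160:480],None,fx=1.9,fy=1.5)
cv2.imwrite('pics/w2v.png',cv2.convertScaleAbs(a,alpha=1.4))
```

```text
[561.78213367 125.0188513   90.66017352] [ 0.09426686 -0.04620354  0.4959019 ]
```

View pics/w2v.png

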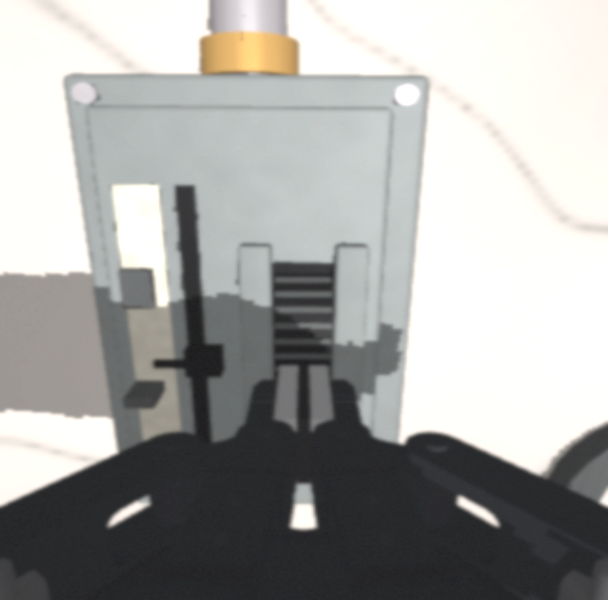

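The pointer has moved towards the tall tab, with its nose at view (155,363) and the tall tab at (145,393). I'll measure it, using the short tab at (137,286) as the check.

```bash
cat >> h.py <<'E'
c=np.array([541.53,131.97]);yaw=.1111;ex=np.array([np.cos(yaw),np.sin(yaw)]);ey=np.array([-ex[1],ex[0]])
def bx(p): return ((p[:2]-c)@ex).round(1),((p[:2]-c)@ey).round(1)
def W(bx_,by,): return c+bx_*ex+by*ey
E
python3 - <<'E'
from h import *
im,ci=load('w2.png')
for n,u,v,z in(('nose',155,363,66),('short',137,284,67),('tallA',145,400,78),('stripend',136,185,62),('cheek',255,245,66)): print(n,bx(at(ci,160+u/1.9,v/1.5,z)))
im,ci=load('w1.png')
for n,u,v,z in(('stripend',86,46,62),('cheek',242,143,66)): print(n,bx(at(ci,265+u/3.8,60+v/3.8,z)))
p=W(19,10); go(p[0],p[1],90,.111); print(bx(read_state()['eef_pos']))
E
```

```text
nose (np.float64(-30.9), np.float64(-11.6))
short (np.float64(-33.6), np.float64(23.6))
tallA (np.float64(-31.9), np.float64(-22.5))
stripend (np.float64(-32.0), np.float64(61.7))
cheek (np.float64(4.0), np.float64(39.4))
stripend (np.float64(-31.8), np.float64(61.7))
cheek (np.float64(4.7), np.float64(39.3))
shift [19.2 -0.2  0.7] turn [ 0.0006 -0.003   0.007 ]
(np.float64(19.4), np.float64(-9.2))
```

>>> play_rows:
  deltas: [19, 0, 0, 0, 0, 0, 0, 19, 0, 8, 0, 0, 0, 0, 19, 0, 13, 0, 0, 0, 0, 19, 0, 15, 0, 0, 0, 0, 19, 0, 16, 0, 0, 0, 0, 19, 0, 16, 0, 0, 0, 0]

```text
clock: 5.95
eef_pos: [558.9, 144.0, 75.6]
tool_rot: [-3.141, -0.004, 1.688]
force: [-3.7, 0.2, 12.9]
width: 0.1
gripper_force: 6.5
```

>>> play_rows:
  deltas: [-2, 0, 0, 0, 0, 0, 0, -5, 0, 0, 0, 0, 0, 0, -8, 0, 0, 0, 0, 0, 0, -11, 0, 0, 0, 0, 0, 0, -14, 0, 0, 0, 0, 0, 0, -17, 0, 0, 0, 0, 0, 0, -19, 0, 0, 0, 0, 0, 0, -19, 0, 0, 0, 0, 0, 0]

```text
clock: 6.95
eef_pos: [561.2, 124.0, 75.6]
tool_rot: [-3.141, -0.003, 1.688]
force: [-4.4, -0.1, 14.0]
width: -0.0
gripper_force: 6.8
```

>>> play_rows:
  deltas: [0, 0, -8, 0, 0, 0, 0, 0, 0, -20, 0, 0, 0, 0, -36, 0, -55, 0, 0, 0, 0, -77, 0, -100, 0, 0, 0, 0, -77, 0, -100, 0, 0, 0, 0, -77, 0, -100, 0, 0, 0, 0]

```text
clock: 7.7
eef_pos: [570.4, 48.9, 174.3]
tool_rot: [-3.142, -0.004, 1.689]
force: [-0.3, 0.5, -0.3]
width: 0.2
gripper_force: 0.0
```

Run:
```python
from h import *
im,ci=snap('wrist','w3.png'); print(bx(read_state()['eef_pos']),read_state()['force'],bx(np.array(ci['T'])[:3,3]))
q=[proj(ci,[*W(-32,-15),66])]; print(q)
u,v=q[0].astype(int); print(u-40,v-40)
a=cv2.resize(im[v-50:v+50,u-60:u+60],None,fx=6,fy=6,interpolation=cv2.INTER_CUBIC)
cv2.imwrite('pics/w3v.png',cv2.convertScaleAbs(a,alpha=1.5))
```

```text
(np.float64(19.0), np.float64(-85.0)) [ 1.32136508 -0.20398756 -0.88507477] (np.float64(18.1), np.float64(-6.6))
[array([259.26987093, 119.04134998])]
219 79
```

View pics/w3v.png

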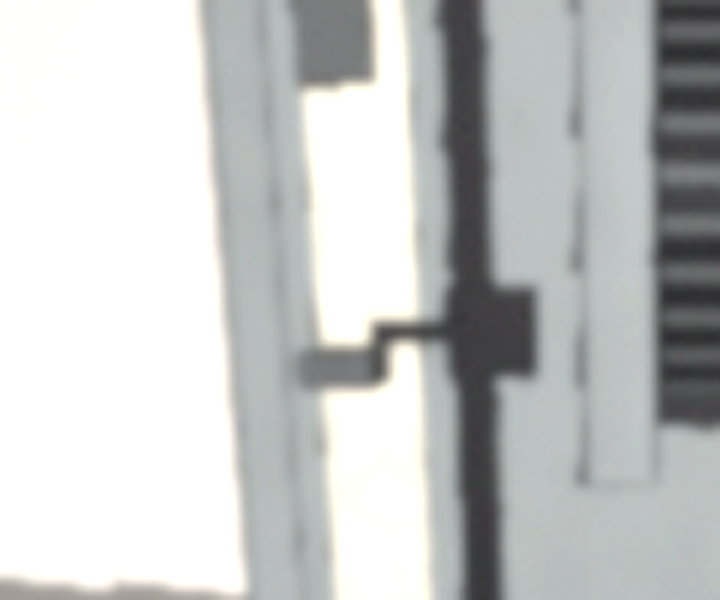

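The camera is now almost directly over the tabs. The nose is at crop (385,331) and the tall tab's top at (337,367).

Run:
```python
from h import *
im,ci=load('w3.png')
f=lambda u,v,z: print(bx(at(ci,199+u/6-.4,69+v/6-.4,z)))
f(383,331,66);f(440,331,66);f(337,367,78);f(378,383,62);f(337,348,78);f(337,387,78);f(495,333,70)
p=W(19,8); go(p[0],p[1],90,.111)
```

```text
(np.float64(-29.6), np.float64(-18.8))
(np.float64(-21.6), np.float64(-18.8))
(np.float64(-33.7), np.float64(-23.0))
(np.float64(-31.4), np.float64(-26.3))
(np.float64(-33.6), np.float64(-20.5))
(np.float64(-33.9), np.float64(-25.6))
(np.float64(-13.3), np.float64(-18.8))
shift [92.6  0.9 83.9] turn [-0.0016 -0.0042  0.0083]
```

>>> play_rows:
  deltas: [50, 0, 40, 0, 0, 0, 0, 92, 0, 75, 0, 0, 0, 0, 92, 0, 92, 0, 0, 0, 0, 92, 0, 97, 0, 0, 0, 0, 92, 0, 99, 0, 0, 0, 0, 92, 0, 100, 0, 0, 0, 0, 92, 0, 100, 0, 0, 0, 0]

```text
clock: 8.62
eef_pos: [557.6, 138.7, 75.9]
tool_rot: [-3.137, -0.004, 1.687]
force: [-6.9, 1.3, 12.6]
width: 0.1
gripper_force: 6.6
```

>>> play_rows:
  deltas: [-2, 0, 0, 0, 0, 0, 0, -4, 0, 0, 0, 0, 0, 0, -6, 0, 0, 0, 0, 0, 0, -8, 0, 0, 0, 0, 0, 0, -10, 0, 0, 0, 0, 0, 0, -10, 0, 0, 0, 0, 0, 0, -10, 0, 0, 0, 0, 0, 0]

```text
clock: 9.5
eef_pos: [558.8, 128.3, 75.8]
tool_rot: [-3.137, -0.003, 1.687]
force: [-7.5, -0.7, 12.8]
width: 0.3
gripper_force: 6.6
```

>>> play_rows:
  deltas: [0, 0, -8, 0, 0, 0, 0, 0, 0, -20, 0, 0, 0, 0, -42, 0, -55, 0, 0, 0, 0, -98, 0, -100, 0, 0, 0, 0, -98, 0, -100, 0, 0, 0, 0, -98, 0, -100, 0, 0, 0, 0]

```text
clock: 10.25
eef_pos: [573.0, 32.0, 175.0]
tool_rot: [3.14, -0.003, 1.687]
force: [-0.5, -0.1, -0.4]
width: 0.9
gripper_force: 0.0
```

Run:
```python
from h import *
im,ci=snap('wrist','w4.png'); print(bx(read_state()['eef_pos']),read_state()['force'],bx(np.array(ci['T'])[:3,3]))
u,v=proj(ci,[*W(-32,-20),66]).astype(int); print(u-60,v-50)
a=cv2.resize(im[v-50:v+50,u-60:u+60],None,fx=6,fy=6,interpolation=cv2.INTER_CUBIC)
cv2.imwrite('pics/w4v.png',cv2.convertScaleAbs(a,alpha=1.5))
```

```text
(np.float64(19.6), np.float64(-101.4)) [ 0.26727612  0.81774423 -0.62654478] (np.float64(18.7), np.float64(-23.7))
197 53
```

View pics/w4v.png

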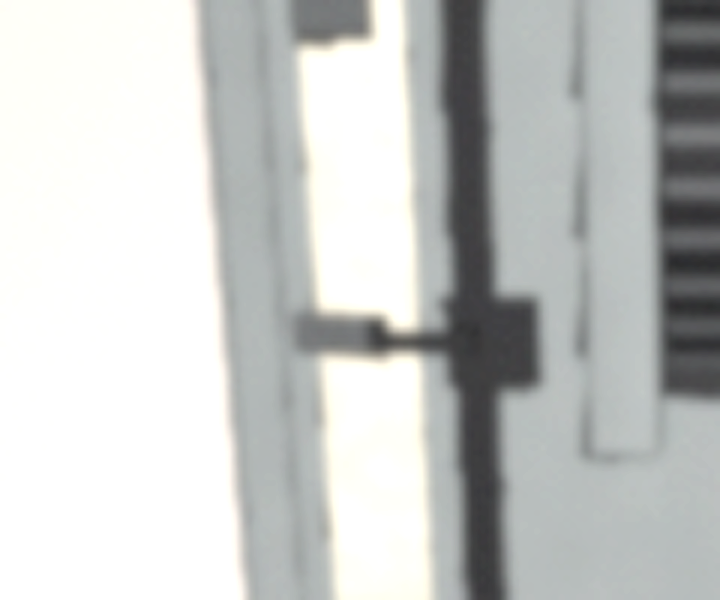

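The nose at crop (420,341) now meets the tall tab at (337,334), nearly in line. I'll measure the rest from intensity profiles.

Run:
```python
from h import *
im,ci=load('w4.png'); g=im.mean(2)
def cen(u,lo,hi):
    p=g[lo:hi,u]; w=np.clip(p.max()-p-0.3*np.ptp(p),0,None); return (w*np.arange(lo,hi)).sum()/w.sum()
for u in(262,264,266,268): v=cen(u,103,117); print('nose',u,round(v,2),bx(at(ci,u,v,66)))
for u in(251,252,253,254,256): v=cen(u,101,117); print('tab',u,round(v,2),bx(at(ci,u,v,78)))
s=read_state(); print(s['eef_pos']); p=[536.4,-298.3]; go(*p,200,1.28-np.pi/2)
```

```text
nose 262 109.45 (np.float64(-28.3), np.float64(-24.5))
nose 264 109.55 (np.float64(-26.7), np.float64(-24.5))
nose 266 109.46 (np.float64(-25.0), np.float64(-24.5))
nose 268 109.52 (np.float64(-23.3), np.float64(-24.5))
tab 251 108.24 (np.float64(-34.7), np.float64(-23.6))
tab 252 108.27 (np.float64(-34.0), np.float64(-23.6))
tab 253 108.29 (np.float64(-33.2), np.float64(-23.6))
tab 254 108.35 (np.float64(-32.4), np.float64(-23.6))
tab 256 108.52 (np.float64(-30.8), np.float64(-23.7))
[572.26413806  33.40423314 173.99034392]
shift [-325.   -74.8  -27.3] turn [-0.0011 -0.004   0.4093]
```

The nose is about 0.9 mm past the tab. I'll nudge the rim back +2 mm with a straight vertical landing.

>>> play_rows:
  deltas: [50, 0, 40, 0, 0, 0, 0, 96, 0, 75, 0, 0, 0, 0, 98, 0, 90, 0, 0, 0, 0, 98, 0, 92, 0, 0, 0, 0, 98, 0, 94, 0, 0, 0, 0, 98, 0, 97, 0, 0, 0, 0, 98, 0, 99, 0, 0, 0, 0, 98, 0, 100, 0, 0, 0, 0, 98, 0, 100, 0, 0, 0, 0]

```text
clock: 11.42
eef_pos: [561.6, 129.4, 75.9]
tool_rot: [3.14, -0.003, 1.688]
force: [-1.8, -0.6, 8.5]
width: -0.1
gripper_force: 4.6
```

>>> play_rows:
  deltas: [1, 0, 0, 0, 0, 0, 0, 2, 0, 0, 0, 0, 0, 0, 2.3, 0, 0, 0, 0, 0, 0, 2.3, 0, 0, 0, 0, 0, 0, 2.3, 0, -8, 0, 0, 0, 0, 2.3, 0, -20, 0, 0, 0, 0, -40, 0, -55, 0, 0, 0, 0, -98, 0, -100, 0, 0, 0, 0, -98, 0, -100, 0, 0, 0, 0, -98, 0, -100, 0, 0, 0, 0]

```text
clock: 12.68
eef_pos: [572.8, 32.2, 174.9]
tool_rot: [3.14, -0.004, 1.687]
force: [-0.3, 0.2, -1.2]
width: -0.0
gripper_force: 0.0
```

Run:
```python
from h import *
im,ci=snap('wrist','w5.png'); g=im.mean(2)
def cen(u,v0):
    lo,hi=v0-8,v0+8; p=g[lo:hi,u]; w=np.clip(p.max()-p-0.3*np.ptp(p),0,None); return (w*np.arange(lo,hi)).sum()/w.sum()
for x in(-27,-25,-23.5): u,v=proj(ci,[*W(x,-23.6),66]).round().astype(int); v=cen(u,v); print('nose',bx(at(ci,u,v,66)))
for x in(-35,-34,-33,-32): u,v=proj(ci,[*W(x,-23.6),78]).round().astype(int); v=cen(u,v); print('tab',bx(at(ci,u,v,78)))
go(536.4,-298.3,200,1.28-np.pi/2); print(read_state()['eef_pos'])
```

```text
nose (np.float64(-26.8), np.float64(-23.6))
nose (np.float64(-25.2), np.float64(-23.7))
nose (np.float64(-23.5), np.float64(-23.7))
tab (np.float64(-35.0), np.float64(-23.6))
tab (np.float64(-34.2), np.float64(-23.6))
tab (np.float64(-33.4), np.float64(-23.6))
tab (np.float64(-31.8), np.float64(-23.7))
shift [-325.2  -74.8  -27.4] turn [-0.0013 -0.0042  0.4095]
[572.15584234  33.62082259 174.00322103]
```

The pointer is aligned: nose -23.65, tab -23.6. Now the cover.

```bash
python3 -c "
from h import *
go(519,-356,230,1.28-np.pi/2)"
```

```text
shift [-380.3  -98.9  -57.6] turn [-0.0013 -0.0042  0.4095]
```

>>> play_rows:
  deltas: [-30, -8, -50, 0, 0, 0.1, 1, -380, -99, -58, 0, -0.004, 0.41, 1, -380, -99, -58, 0, -0.004, 0.41, 1, -380, -99, -58, 0, -0.004, 0.41, 1, -380, -99, -58, 0, -0.004, 0.41, 1, -380, -99, -58, 0, -0.004, 0.41, 1, -380, -99, -58, 0, -0.004, 0.41, 1, -380, -99, -58, 0, -0.004, 0.41, 1, -380, -99, -58, 0, -0.004, 0.41, 1, -380, -99, -58, 0, -0.004, 0.41, 1]

```text
clock: 13.98
eef_pos: [520.2, -353.8, 230.2]
tool_rot: [-3.14, -0.001, 1.283]
force: [0.2, 0.9, -0.5]
width: 85.3
gripper_force: 0.0
```

Run:
```python
from h import *
im,ci=snap('wrist','w6.png'); print(read_state()['eef_pos'],read_state()['width'])
m=(im.max(2)<75).astype(np.uint8)*255
u,v=proj(ci,[536.4,-298.3,83]).astype(int); print(u,v)
cs=[k for k in cv2.findContours(m,0,1)[0] if cv2.contourArea(k)>150]
for k in cs: print(cv2.minAreaRect(k))
cv2.imwrite('pics/w6v.png',cv2.convertScaleAbs(im,alpha=1.3))
```

```text
[ 520.09104663 -354.16590467  230.53104415] 85.25997309264682
319 131
((627.0, 297.0), (24.0, 24.0), 90.0)
((341.5, 285.5), (17.0, 69.0), 90.0)
((319.0, 328.0), (142.0, 580.0), 90.0)
((603.042724609375, 262.3521728515625), (30.035587310791016, 51.18063735961914), 54.782405853271484)
((59.18082046508789, 194.7691192626953), (127.22704315185547, 35.20684814453125), 11.103833198547363)
((324.5, 129.5), (101.0, 15.0), 90.0)
```

View pics/w6v.png

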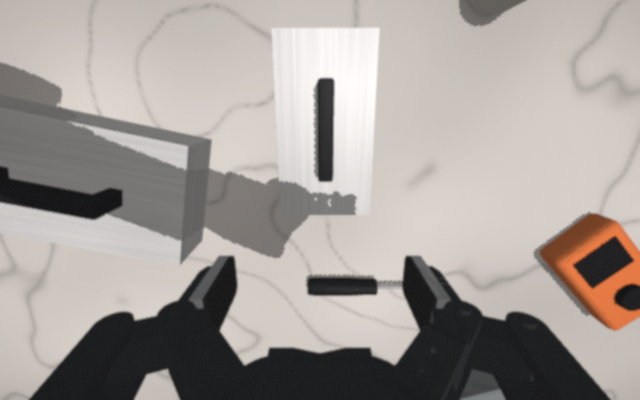

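The handle bar of the small pale cover is at (325,130), spanning rows 78 to 181. The large cover lies at left (60,190) and is clear of the fingers. I'll measure the bar.

Run:
```python
from h import *
im,ci=load('w6.png'); g=im.max(2).astype(float)
P=[]
for v in range(86,176,6):
    p=g[v,305:345]; i=np.where(p<70)[0]; w=i[-1]-i[0]+1; P.append([305+(i[0]+i[-1])/2,v,w])
P=np.array(P); print(P[::4])
Q=np.array([at(ci,u,v,83)[:2] for u,v,_ in P]); vx,vy,x,y=cv2.fitLine(Q.astype(np.float32),cv2.DIST_L2,0,.01,.01).ravel()
i=np.where(g[60:200,325]<70)[0]+60; A=at(ci,325,i[0]-.5,83);B=at(ci,325,i[-1]+.5,83); cc=(A+B)/2
print(i[0],i[-1],np.linalg.norm(A-B),'centre',cc,'ang',np.arctan2(vy,vx)%np.pi)
a=np.arctan2(vy,vx)%np.pi; d=np.array([x,y]); t=np.array([np.cos(a),np.sin(a)]); ctr=d+t*((cc[:2]-d)@t); print(ctr)
print([np.linalg.norm(at(ci,P[k,0]-P[k,2]/2,P[k,1],83)-at(ci,P[k,0]+P[k,2]/2,P[k,1],83)).round(1) for k in(0,7,14)])
# outline of cover roof for check (z 51)
for q in((272,28),(380,28),(370,214)): print(at(ci,*q,51).round(1))
go(*ctr,140,a-np.pi/2)
```

```text
[[324.5  86.   16. ]
 [325.  110.   15. ]
 [325.  134.   15. ]
 [324.5 158.   14. ]]
79 180 97.33939153063211 centre [ 540.8112073  -300.74226859   83.        ] ang 1.2856705
[ 540.49036507 -300.64822572]
[np.float64(15.0), np.float64(14.7), np.float64(14.3)]
[ 518.6 -192.6   51. ]
[ 620.3 -222.8   51. ]
[ 565.5 -409.8   51. ]
shift [57.1  4.4 90.6] turn [-0.0011 -0.0004 -0.0033]
```

>>> play_rows:
  deltas: [57.5, 4.8, 30, 0, 0, -0.003, 1, 57.5, 4.8, 80, 0, 0, -0.003, 1, 57.5, 4.8, 120, 0, 0, -0.003, 1, 57.5, 4.8, 140, 0, 0, -0.003, 1, 57.5, 4.8, 155, 0, 0, -0.003, 1, 57.5, 4.8, 165, 0, 0, -0.003, 1, 57.5, 4.8, 170, 0, 0, -0.003, 1, 57.5, 4.8, 170, 0, 0, -0.003, 1]

```text
clock: 15.02
eef_pos: [540.2, -303.4, 61.2]
tool_rot: [3.142, 0.001, 1.282]
force: [-0.2, 0.1, 1.1]
width: 85.1
gripper_force: 0.0
```

>>> play_rows:
  deltas: [0, 0, 0, 0, 0, 0, 0.5, 0, 0, 0, 0, 0, 0, 0, 0, 0, 0, 0, 0, 0, 0, 0, 0, 0, 0, 0, 0, 0, 0, 0, 0, 0, 0, 0, 0, 0, 0, 0, 0, 0, 0, 0, 0, 0, 0, 0, 0, 0, 0]

```text
clock: 15.9
eef_pos: [540.3, -303.4, 61.3]
tool_rot: [3.141, 0.001, 1.282]
force: [-0.8, 0.0, 5.2]
width: 14.5
gripper_force: 59.6
```

>>> play_rows:
  deltas: [0, 0, -5, 0, 0, 0, 0, 0, 0, -20, 0, 0, 0, 0, 0, 0, -60, 0, 0, 0, 0, 0, 0, -110, 0, 0, 0, 0, 0, 0, -160, 0, 0, 0, 0, 0, 0, -185, 0, 0, 0, 0, 0, 0, -190, 0, 0, 0, 0, 0, 0, -190, 0, 0, 0, 0, 0, 0, -190, 0, 0, 0, 0]

```text
clock: 17.02
eef_pos: [539.3, -302.4, 249.2]
tool_rot: [-3.138, 0.0, 1.282]
force: [0.1, 0.2, -5.3]
width: 14.5
gripper_force: 59.2
```

Run:
```python
from h import *
im,ci=snap('wrist','w7.png'); s=read_state(); print(s['eef_pos'],s['tool_rot'],s['force'],s['width'])
cv2.imwrite('pics/w7v.png',cv2.convertScaleAbs(im,alpha=1.3))
p=W(0,0); go(p[0],p[1],250,.1111)
im,ci=load('top0.png'); print(at(ci,333,125,150))
```

```text
[ 539.34829089 -302.53183677  249.26602744] [-3.13808640e+00  5.71704657e-04  1.28173660e+00] [-0.18134992 -0.52072732 -4.36476191] 14.9716058726279
shift [ 417.1 -121.8   -0.5] turn [-3.600e-03 -1.000e-04 -4.002e-01]
[ 740.46283829 -207.96683617  150.        ]
```

View pics/w7v.png

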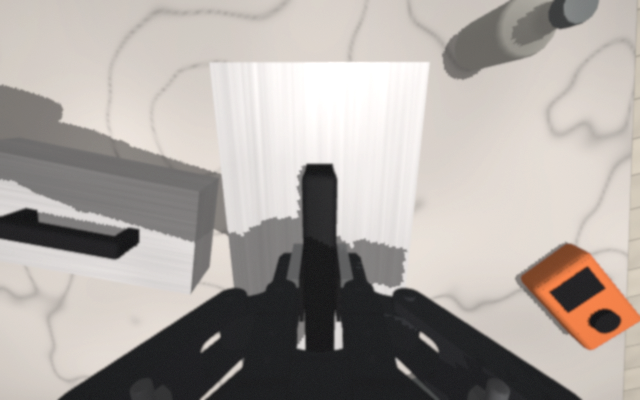

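The cover is held, 4.4 N heavy, with its far roof edge level from (211,62) to (429,62) and square with the jaws. That was my tenth picture, so the rest is by numbers.

Run:
```python
from h import *
im,ci=load('w7.png'); s=read_state(); A=R(); g=cv2.GaussianBlur(im,(3,3),0).mean(2)
z=s['eef_pos'][2]-10.3
t=lambda u,v:(A.T@(at(ci,u,v,z)-s['eef_pos']))[:2]
E=[]
for u in range(230,270,5): d=np.diff(g[52:72,u]); k=np.abs(d).argmax(); E.append([*t(u,52+k+.5),k+52.5])
print(np.round(E,1).tolist())
l=[];r=[]
for v in range(75,200,15):
    k=np.abs(np.diff(g[v,200:240])).argmax(); l.append(t(200.5+k,v)); k=np.abs(np.diff(g[v,405:440])).argmax(); r.append(t(405.5+k,v))
l=np.array(l);r=np.array(r); print(np.hstack([l,r]).round(1)); print('mid',((l+r)/2)[:,1].round(1), 'width',(r-l)[:,1].round(1))
```

```text
[[100.8, -44.0, 61.5], [100.8, -41.6, 61.5], [100.8, -39.1, 61.5], [100.8, -36.7, 61.5], [100.8, -34.3, 61.5], [100.7, -31.9, 61.5], [100.7, -29.5, 61.5], [100.7, -27.1, 61.5]]
[[ 94.8 -54.1  94.7  52. ]
 [ 87.9 -54.4  87.8  52.3]
 [ 80.9 -54.2  80.8  52.1]
 [ 73.6 -54.   73.5  51.8]
 [ 66.1 -54.4  66.   52.2]
 [ 58.3 -44.7  58.3  51.9]
 [ 50.3 -45.9  50.3  52.3]
 [ 42.  -54.3  42.   52. ]
 [ 33.5 -54.1  33.5  52.4]]
mid [-1.1 -1.1 -1.1 -1.1 -1.1  3.6  3.2 -1.1 -0.9] width [106.1 106.7 106.3 105.9 106.5  96.6  98.2 106.4 106.5]
```

```bash
python3 -c "
from h import *
p=W(1.1,-2.8); go(p[0],p[1],250,.1111)"
```

```text
shift [ 414.9 -119.7   -0.6] turn [-3.600e-03 -1.000e-04 -4.002e-01]
```

>>> play_rows:
  deltas: [30, -9, 0, 0, 0, -0.03, 0, 80, -23, 0, 0, 0, -0.08, 0, 130, -37, 0, 0, 0, -0.13, 0, 180, -52, 0, 0, 0, -0.18, 0, 230, -66, 0, 0, 0, -0.23, 0, 280, -81, 0, 0, 0, -0.28, 0, 330, -95, 0, 0, 0, -0.33, 0, 380, -110, 0, -0.003, 0, -0.38, 0, 405, -117, 0, -0.003, 0, -0.4, 0, 415, -119.7, 0, -0.003, 0, -0.4, 0]

```text
clock: 18.32
eef_pos: [543.0, 130.7, 249.5]
tool_rot: [3.141, 0.001, 1.685]
force: [1.1, -1.0, -3.1]
width: 14.2
gripper_force: 59.2
```

>>> play_rows:
  deltas: [0, 0, 0, 0, 0, 0, 0, 0, 0, 0, 0, 0, 0, 0, 0, 0, 0, 0, 0, 0, 0]

```text
clock: 18.7
eef_pos: [543.8, 127.1, 250.6]
tool_rot: [3.14, 0.002, 1.679]
force: [0.5, 0.0, -3.8]
width: 14.7
gripper_force: 59.2
```

```bash
python3 -c "
from h import *
p=W(1.1,-2.8); go(p[0],p[1],150,.1111);print(read_state()['eef_pos'],read_state()['tool_rot'],read_state()['force'])"
```

```text
shift [  2.5  -0.9 100.6] turn [ 0.0021  0.0021 -0.0027]
[543.83102876 127.11085894 250.56032411] [3.13953142e+00 2.11490655e-03 1.67916393e+00] [ 0.52187359  0.01833209 -3.82495325]
```

>>> play_rows:
  deltas: [2.5, -0.9, 30, 0.002, 0.002, -0.003, 0, 2.5, -0.9, 65, 0.002, 0.002, -0.003, 0, 2.5, -0.9, 90, 0.002, 0.002, -0.003, 0, 2.5, -0.9, 100, 0.002, 0.002, -0.003, 0, 2.5, -0.9, 100, 0.002, 0.002, -0.003, 0, 2.5, -0.9, 100, 0.002, 0.002, -0.003, 0]

```text
clock: 19.45
eef_pos: [543.7, 131.1, 151.6]
tool_rot: [3.139, -0.001, 1.684]
force: [-0.2, -0.4, -3.3]
width: 14.8
gripper_force: 59.1
```

Run:
```python
from h import *
p=W(1.1,-2.8); go(p[0],p[1],99,.1111);s=read_state();print(s['eef_pos'],s['tool_rot'],s['force'])
im,ci=snap('wrist','w8.png'); g=cv2.GaussianBlur(im,(3,3),0).mean(2)
# shoulder far edge corners expected vs seen: far (+y) shoulder edge z38 and cover roof far edge
for b in(-45,-30,30,45):
    u,v=proj(ci,[*W(b,105),38]); u=int(round(u)); lo=int(v)-10; d=np.diff(g[lo:lo+20,u]); k=np.abs(d).argmax(); print(b,v.round(1),lo+k+.5,d[k].round(0))
    u,v=proj(ci,[*W(b,98),139.5]); u=int(round(u)); lo=int(v)-10; d=np.diff(g[lo:lo+20,u]); k=np.abs(d).argmax(); print('  roof',v.round(1),lo+k+.5,d[k].round(0))
for y in(80,100):
    for sx in(-60,60):
        u,v=proj(ci,[*W(sx,y),38]); v=int(round(v)); lo=int(u)-10; d=np.diff(g[v,lo:lo+20]); k=np.abs(d).argmax(); print('side',sx,y,u.round(1),lo+k+.5,d[k].round(0))
for sx in(-53,53):
    u,v=proj(ci,[*W(sx,60),139.5]); v=int(round(v)); lo=int(u)-10; d=np.diff(g[v,lo:lo+20]); k=np.abs(d).argmax(); print('roofside',sx,u.round(1),lo+k+.5,d[k].round(0))
```

```text
shift [-1.7 -1.1 52.6] turn [ 0.0023 -0.0008  0.0025]
[543.71907987 131.05772035 151.6186328 ] [ 3.13925802e+00 -8.38331690e-04  1.68442516e+00] [-0.16069903 -0.36712033 -3.28333214]
-45 73.6 63.5 5.0
  roof 65.8 62.5 2.0
-30 73.6 63.5 3.0
  roof 65.8 61.5 10.0
30 73.8 63.5 4.0
  roof 66.1 61.5 13.0
45 73.8 63.5 6.0
  roof 66.2 61.5 11.0
side -60 80 246.4 253.5 3.0
side 60 80 388.4 385.5 -2.0
side -60 100 244.5 252.5 4.0
side 60 100 390.3 387.5 -2.0
roofside -53 217.1 217.5 4.0
roofside 53 416.5 420.5 -8.0
```

>>> play_rows:
  deltas: [-1.7, -1.1, 8, 0.002, 0, 0.002, 0, -1.7, -1.1, 16, 0.002, 0, 0.002, 0, -1.7, -1.1, 23, 0.002, 0, 0.002, 0, -1.7, -1.1, 28, 0.002, 0, 0.002, 0, -1.7, -1.1, 33, 0.002, 0, 0.002, 0, -1.7, -1.1, 38, 0.002, 0, 0.002, 0, -1.7, -1.1, 42, 0.002, 0, 0.002, 0, -1.7, -1.1, 45, 0.002, 0, 0.002, 0, -1.7, -1.1, 45, 0.002, 0, 0.002, 0]

```text
clock: 20.62
eef_pos: [541.7, 129.3, 105.3]
tool_rot: [-3.139, -0.001, 1.683]
force: [-0.2, 0.3, -2.7]
width: 14.9
gripper_force: 59.1
```

```bash
python3 -c "
from h import *
p=W(1.1,-2.8); go(p[0],p[1],99,.1111);s=read_state();print(s['eef_pos'],s['tool_rot'],s['force'],s['torque'])"
```

```text
shift [-0.1  1.2  6.3] turn [-0.0022 -0.0005  0.0009]
[541.73704234 129.27294898 105.3352389 ] [-3.13939446e+00 -5.10090234e-04  1.68279033e+00] [-0.18763073  0.27590627 -2.65971059] [0.04071121 0.03702906 0.01185849]
```

>>> play_rows:
  deltas: [0, 1, 2, -0.002, 0, 0, 0, 0, 1, 4, -0.002, 0, 0, 0, 0, 1, 5, -0.002, 0, 0, 0, 0, 1, 6, -0.002, 0, 0, 0, 0, 1, 7, -0.002, 0, 0, 0, 0, 1, 7, -0.002, 0, 0, 0]

```text
clock: 21.38
eef_pos: [542.8, 129.4, 99.2]
tool_rot: [3.141, -0.001, 1.683]
force: [-2.5, -0.2, 4.5]
width: 15.1
gripper_force: 60.4
```

It's seated at the expected height (99.2, expected 99.3) with contact force. Next I release and rise.

>>> play_rows:
  deltas: [0, 0, 0, 0, 0, 0, 0.3, 0, 0, 0, 0, 0, 0, 0.6, 0, 0, 0, 0, 0, 0, 1, 0, 0, 0, 0, 0, 0, 1, 0, 0, 0, 0, 0, 0, 1]

```text
clock: 22.0
eef_pos: [542.8, 129.4, 98.4]
tool_rot: [3.141, -0.0, 1.683]
force: [0.2, 0.1, -0.1]
width: 85.1
gripper_force: 0.0
```

>>> play_rows:
  deltas: [0, 0, -10, 0, 0, 0, 1, 0, 0, -35, 0, 0, 0, 1, 0, 0, -70, 0, 0, 0, 1, -30, 0, -110, 0, 0, 0, 1, -60, 0, -130, 0, 0, 0, 1, -60, 0, -130, 0, 0, 0, 1, -60, 0, -130, 0, 0, 0, 1]

```text
clock: 22.88
eef_pos: [549.1, 70.6, 228.4]
tool_rot: [-3.141, -0.001, 1.683]
force: [0.1, 0.4, -0.5]
width: 85.4
gripper_force: 0.0
```

Run:
```python
from h import *
s=read_state(); print(s['eef_pos'],s['force'],s['width'])
im,ci=snap('wrist','w9.png'); g=im.max(2).astype(float); gb=cv2.GaussianBlur(im,(3,3),0).mean(2)
u0,v0=proj(ci,[*W(0,0),121]); print(u0,v0)
Q=[]
for y in range(-20,46,6):
    u,v=proj(ci,[*W(0,y),121]).round().astype(int); i=np.where(g[v,u-25:u+25]<70)[0]; 
    if len(i): Q.append([*bx(at(ci,u-25+(i[0]+i[-1])/2,v,121)),len(i)])
print(np.array(Q,float).tolist())
def edge(a,b,z,horiz,zlist=()):
    u,v=proj(ci,[*W(a,b),z]); U,V=int(round(u)),int(round(v)); p=gb[V,U-12:U+13] if horiz else gb[V-12:V+13,U]
    d=np.diff(p); k=np.abs(d).argmax(); q=(U-12+k+.5,V) if horiz else (U,V-12+k+.5); return bx(at(ci,*q,z)),d[k].round()
for z,ax,ay in((89,53,98),(38,60,105)):
    for b in(0,40,70): print(z,'sides',b,edge(-ax,b,z,1),edge(ax,b,z,1))
    print(z,'far',[edge(a,ay,z,0) for a in(-40,40)])
cv2.imwrite('pics/w9v.png',im)
for n in('scene','top'): snap(n,n+'9.png')
for n,th in(('scene',25),('top',25)):
    a=load(n+'0.png')[0];b=load(n+'9.png')[0]; m=(cv2.absdiff(cv2.GaussianBlur(a,(5,5),0),cv2.GaussianBlur(b,(5,5),0)).max(2)>th).astype(np.uint8)
    print(n,[cv2.boundingRect(k) for k in cv2.findContours(m,0,1)[0] if cv2.contourArea(k)>30])
```

```text
[549.09731582  70.56113331 228.40804048] [ 0.12320367  0.40275577 -0.46397064] 85.36972725152907
319.3338285244839 130.05504832943177
[[-0.3, -20.2, 17.0], [-0.3, -14.2, 17.0], [-0.3, -8.3, 17.0], [-0.3, -1.6, 17.0], [-0.3, 4.1, 17.0], [-0.3, 9.8, 17.0], [0.1, 16.2, 18.0], [0.1, 21.6, 18.0], [0.1, 27.8, 18.0], [0.1, 33.9, 18.0], [-0.3, 39.9, 19.0]]
89 sides 0 ((np.float64(-52.1), np.float64(-0.4)), np.float64(4.0)) ((np.float64(53.4), np.float64(-0.3)), np.float64(-13.0))
89 sides 40 ((np.float64(-52.5), np.float64(40.2)), np.float64(7.0)) ((np.float64(53.7), np.float64(40.2)), np.float64(-14.0))
89 sides 70 ((np.float64(-53.3), np.float64(70.2)), np.float64(6.0)) ((np.float64(53.6), np.float64(70.2)), np.float64(-12.0))Traceback (most recent call last):
  File "<stdin>", line 15, in <module>
  File "<stdin>", line 12, in edge
ValueError: attempt to get argmax of an empty sequence
```

Run:
```python
from h import *
for n in('scene','top'):
    snap(n,n+'9.png')
    a=load(n+'0.png')[0];b=load(n+'9.png')[0]; m=(cv2.absdiff(cv2.GaussianBlur(a,(7,7),0),cv2.GaussianBlur(b,(7,7),0)).max(2)>30).astype(np.uint8)
    print(n,[cv2.boundingRect(k) for k in cv2.findContours(m,0,1)[0] if cv2.contourArea(k)>40])
im,ci=load('w9.png')
gb=cv2.GaussianBlur(im,(3,3),0).mean(2)
for x in(-40,40):
    u,v=proj(ci,[*W(x,98),89]); U=int(u); p=gb[:60,U]; d=np.diff(p); o=np.abs(d).argsort()[-4:]; print(v,[(int(k),d[k].round(),bx(at(ci,U,k+.5,89))[1],bx(at(ci,U,k+.5,38))[1]) for k in o])
```

```text
scene [(374, 263, 61, 24), (229, 187, 75, 49), (251, 175, 28, 30), (456, 137, 184, 133), (424, 110, 10, 8), (366, 97, 101, 190), (403, 85, 24, 9), (437, 77, 14, 18), (409, 34, 54, 48), (483, 25, 11, 24), (496, 0, 32, 25), (455, 0, 28, 45), (403, 0, 72, 28)]
top [(295, 379, 7, 12), (279, 366, 8, 14), (259, 362, 14, 14), (294, 359, 10, 14), (254, 353, 24, 12), (0, 268, 245, 132), (329, 201, 57, 18), (143, 201, 144, 152), (229, 195, 13, 14), (347, 185, 30, 14), (332, 177, 17, 24), (249, 172, 11, 19), (191, 136, 60, 68), (199, 135, 14, 12)]
8.19074459615669 [(10, np.float64(2.0), np.float64(96.3), np.float64(110.5)), (9, np.float64(4.0), np.float64(97.0), np.float64(111.4)), (7, np.float64(6.0), np.float64(98.5), np.float64(113.1)), (8, np.float64(7.0), np.float64(97.8), np.float64(112.2))]
8.252662317582491 [(6, np.float64(3.0), np.float64(99.3), np.float64(114.0)), (9, np.float64(4.0), np.float64(97.1), np.float64(111.4)), (7, np.float64(6.0), np.float64(98.5), np.float64(113.1)), (8, np.float64(7.0), np.float64(97.8), np.float64(112.3))]
```

```bash
python3 -c "
from cell import *
print(finish_job())"
```

```text
the job is handed in; nothing more can be done
None
```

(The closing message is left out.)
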